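Close the board holder onto a circuit board

TASK

A green circuit board lies on the rails of the board holder. Press down the yellow release plate in the middle of the black sliding jaw to free its brake and, keeping it pressed, push the jaw along the rails until it meets the red stop, so that the board sits squarely with one end under the lip of each jaw; then let the plate spring up so that the brake grips again. Use the fingertips only: do not force the jaw while its brake is on, do not touch or lift the board itself, and leave the tools around the holder alone.

Things in the scene. Friction and masses are not known exactly. Their poses are not given: they have to be found in the camera images.
- board_holder: Circuit-board holder, fixed to the bench: grey base 112 x 250 mm, two aluminium rails (tops 40 mm above the bench) along its own y, black fixed jaw at +y, tail block at -y, up to 64 mm high. Origin on the bench on the rails' middle line; z up. The sliding jaw closes toward +y. The fixed jaw's groove ends at y = +90 mm; its lip covers the last 3 mm.
- jaw (a joint): Position of the black sliding jaw (78 mm wide across the rails) in m: 0 = fully back, 0.060 = against the red stop (a hard end). It grows as the jaw moves along the holder's +y. A spring brake holds it: with the release plate up a push of 10 N does not move it; with the plate pressed 1 mm or more only about 1 to 2 N are needed.
- release (a joint): Depression of the yellow release plate in m: 0 = up, brake gripping; 0.005 = fully down (a hard end). Pressing starts to move it at about 8 N and 0.005 takes about 9 N; it springs back up when let go.
- plate_top (a point): Centre of the top of the yellow release plate (46 mm across the rails, 36 mm along them), 50 mm above the bench when up; it moves with the jaw and with the pressing. Its spring acts straight up.
- jaw_upright (a point): Middle of the top edge, 64 mm above the bench, of the black upright wall on the sliding jaw just beyond the plate. Its vertical rear face, which a fingertip standing on the plate can push toward the holder's +y, stands 20 mm from the plate's centre and 14 mm above the plate.
- stop_mark (a point): Top rear edge, with a white line, of the red stop clamped to the holder's -x side rail, 36 mm from the holder's middle line and 45 mm above the bench: the sliding jaw ends here.
- board: Green circuit board, 52 mm across the rails, 85 mm along them, 2 mm thick, with tall parts to 18 mm, loose, 40 g. Origin under its middle, 4 mm below the board's underside; its own y axis runs along the rails. It lies on the rails, a few mm short of the fixed jaw; the sliding jaw pushes it the rest. Home is 47 mm from the holder's origin along the holder's y.
- screwdriver: Yellow-handled screwdriver, 27 x 183 x 23 mm, loose on the bench: leave alone. Origin under its middle.
- battery_pack: Blue battery pack with leads, 35 x 166 x 28 mm, loose on the bench: leave alone. Origin under its middle.
- hex_keys: Red folding hex key set, 22 x 90 x 18 mm, loose on the bench: leave alone. Origin under its middle.
Mind the look-alikes: they are no part of the job. What is meant by the board is not brown, and is the larger of those in its own colour.

How it is judged:
On the way, in this order (a step that is already met when the one before it is completed fails the run):
1. the release plate is pressed down (value of joint release above 0.001 m), for 0.1 s.
2. the sliding jaw is pushed up to the red stop (value of joint jaw above 0.0585 m), for 0.1 s.
At the end, for the whole second after the job is handed in: The sliding jaw stands within 1.5 mm of the red stop with its plate sprung up (brake gripping), and the board lies at rest flat on the rails, squarely (within 0.04 rad) with an end under each lip: within 2 mm of home along the rails and 8 mm across (value of joint jaw above 0.0585 m and value of joint release below 0.0007 m and y of board in the frame of board_holder between 0.045 and 0.049 m and x of board in the frame of board_holder between -0.008 and 0.008 m and z of board in the frame of board_holder between 0.0345 and 0.0385 m and angle between the y axis of board and the y axis of board_holder, either way round below 0.04 rad and linear speed of board below 0.02 m/s); the robot touches nothing.
It fails at once if the jaw is forced along with its brake on (plate not pressed) (value of joint release below 0.0003 m and (velocity of joint jaw above 0.03 m/s or velocity of joint jaw below -0.03 m/s)).
It fails at once if the board is touched by the robot (contact force between any of the arm, the fingers and board above 0.5 N).
It fails at once if the board is lifted off the rails (z of board in the frame of board_holder above 0.044 m).
It fails at once if the screwdriver, the battery pack or the hex key set is moved more than 20 mm (distance of any of screwdriver, battery_pack, hex_keys from where it was at the start of the episode above 0.02 m).
It also fails if it takes over 32 s, if anything falls off the work surface, if the arm or the gripper's body presses on something with over 40 N, if the wrist force passes 120 N, or if a joint passes its speed limit or range.

ROBOT

A 6-joint arm with a two-finger parallel gripper is mounted at the origin on a cart in front of the work surface, level with it; the furniture and walls round the work are solid. World frame = base frame: x ahead of the robot, y to its left, z up, the work surface at z = 0. Lengths are in m, angles in rad, forces in N, time in s.
With the tool pointing down it reaches from about 0.25 to 0.725 m from the base axis. Payload 4 kg.
Tool frame: the origin (TCP) lies midway between the tips of the shut fingers; the grasp point (between the pads) lies 19 mm behind it; z points along the fingers, y is the line along which they close (so a half turn about z gives the same grasp; the last joint's range is limited). The gripper opens to 85 mm and grips with 20 to 120 N. Pads are 22 mm wide; open, the fingers measure 114 mm over their backs; the gripper's body (76 mm by 85 mm) begins 54 mm behind the grasp point. The pads swing forward as they close: fully open they stand 13 mm farther back than shut.
Start: joints at [-1.304, 0.241, 0.005, 1.335, 0, 1.571], TCP at [0.132, -0.482, 0.231] pointing down, gripper open.
Joint ranges: [-2.72, 2.72], [-1.05, 1.87], [-1.09, 1.28], [-1.99, 2.15], [-1.42, 1.44], [-3.14, 3.14]. Speed limits (rad/s): [2.79, 2.79, 3.14, 3.14, 3.14, 3.14].

INTERFACE

Orientations are given as a unit quaternion [x, y, z, w].
In Python, from workcell import get_obs, camera, job_done, silhouettes gives the robot as it stands. The module is installed in compiled form; this text tells all that it offers.
- The arm moves only by the tool drive_tool, never from a script. Its argument "increments" is a list of rows, each a list of 3 entries, a list of its own where there are three numbers: the shift along the world's x, y, z in mm, then the turn, a rotation vector about the world's x, y, z in degrees, then the opening, from 0 (shut) to 1 (fully open). A call has 1 to 8 rows; each row shifts and turns the commanded pose from where the row before left it; what a row does not reach is not made up. A row lasts 1/12 s, in which the tool goes at most 41.7 mm and 7.16 degrees, less where a joint would pass 70% of its speed; a pose out of reach is approached as far as the arm can. A call is refused whole if a number of a shift passes 41.7 or a number of a turn 7.16, either way. A call with a gripper value outside its range is refused whole. The fingers move at their own pace and stop on an object; the grip force is fixed at half the most. Time passes only in rows, so rows that do not move let the fingers close. It gives the time, the measured TCP pose, the force, the opening and the grip force at its end, in the units of the state.
- get_obs(): the state, without advancing time (a new reading comes with each control period).
- camera(name): name is "side" or "top"; returns a dict with "image" (384x512x3 uint8, red, green, blue), "K" (3x3 intrinsics, pixels), "k1" (the pictures are not rectified: a ray, as slopes to the right and down, at radius r is drawn at 1 + k1 r^2 times it, then the intrinsics apply), "view" (4x4, takes a point from world to camera coordinates). Camera axes: x right, y down, z forward; pixel columns grow to the right and rows downward; lengths in m; the calibration is good to about 2 mm. A picture is of the moment at which its call begins. There is no depth.
- job_done(): hands the job in; it is judged then, once.
Trained networks look in a picture, given as the dict that the camera call returned (one of the last four; its "shot" number tells which), for a name from the list of things; names that differ only in an ending like _2 or _b are one class to them, and where a whole thing is asked for, a point or a joint stands for the part that bears it (a point fixed in the world has none). Each returns a list of dicts, best first, with "conf" (0 to 1); they miss things now and then, are a little off and sometimes report something else, mostly with a low value. They report only what shows in the picture. A call takes as long as a camera call. They do not tell look-alikes from the thing itself.
- silhouettes(query, picture): "region" (384x512 bool, what is visible of it) and "bbox" ([left, top, right, bottom] in pixels, round what is visible of it).
The state is a dict: "clock": time; "joint_pos": joint angles; "joint_vel": joint speeds; "tau": joint torques, N m; "eef_pos": TCP position; "tool_rot": TCP orientation; "ft_force": force on the tool from outside, world axes, zero at the start; "ft_torque": the same for the moment, N m; "grip_width": finger opening in m; "grasp_force": force on a finger pad.
Only numpy, scipy, OpenCV 4.12 (cv2) and the standard library are available. Lean on these libraries where they do the work, as an engineer would, in place of code of your own. Each camera call takes 0.05 s, during which the arm holds its last target. There are 200 camera calls.

## Working session

There is one attempt and no reset: what is moved stays moved. The work goes in short steps, Python scripts to look and compute and a tool call to move; the robot and the scene stay as the last step left them, time stands still between calls to the robot, and variables do not carry over. Pictures are saved under pics/ and viewed, at most 10 in all, crops included, and the job is handed in when it is done.

Besides the shell and the picture viewer there is one more tool, called after "Request:" as name(argument=value, ...), one argument or row to a line, values as JSON. drive_tool: Moves the arm, as the interface text tells. Its arguments: {"type":"object","properties":{"increments":{"type":"array"}},"required":["increments"]}

```bash
mkdir -p pics
cat > h.py <<'E'
import numpy as np, cv2
from workcell import *
def ray(c,uv):
    K=c["K"];V=np.array(c["view"])
    d=np.array([(uv[0]-K[0][2])/K[0][0],(uv[1]-K[1][2])/K[1][1]])
    s=d.copy()
    for _ in range(20): s=d/(1+c["k1"]*(s@s))
    R=V[:3,:3];o=-R.T@V[:3,3]
    return o,R.T@np.array([s[0],s[1],1])
def atz(c,uv,z):
    o,d=ray(c,uv);return o+d*(z-o[2])/d[2]
def proj(c,p):
    V=np.array(c["view"]);q=V[:3,:3]@p+V[:3,3];s=q[:2]/q[2];s=s*(1+c["k1"]*(s@s));K=c["K"]
    return np.array([K[0][0]*s[0]+K[0][2],K[1][1]*s[1]+K[1][2]])
E
python3 - <<'E'
from h import *
ims=[]
for n in("top","side"):
    c=camera(n);ims.append(c["image"]);cv2.imwrite(f"pics/{n}0.png",c["image"][:,:,::-1])
    V=np.array(c["view"]);print(n,-V[:3,:3].T@V[:3,3],c["k1"])
    for q in("board_holder","jaw","release","board","screwdriver","battery_pack","hex_keys"):
        for r in silhouettes(q,c)[:3]:
            ys,xs=np.nonzero(r["region"]);print(q,round(r["conf"],2),r["bbox"],xs.mean().round(1),ys.mean().round(1),len(xs), cv2.minAreaRect(np.c_[xs,ys].astype(np.float32)))
cv2.imwrite("pics/both0.png",cv2.resize(np.vstack(ims)[:,:,::-1],None,fx=.78,fy=.78))
E
```

```text
top [ 0.3651223  -0.01150778  1.03102398] -0.058101378166967255
board_holder 0.7 [119.0, 159.5, 205.8, 207.3] 167.2 186.3 2704 ((163.14308166503906, 185.71144104003906), (86.36408996582031, 37.839107513427734), 4.573921203613281)
jaw 0.63 [172.1, 170.2, 192.4, 203.0] 182.8 186.3 585 ((182.72645568847656, 186.05589294433594), (21.244932174682617, 29.298065185546875), 4.39870548248291)
board 0.82 [188.1, 226.1, 208.3, 260.9] 198.3 244.1 501 ((198.31695556640625, 244.06463623046875), (29.95380973815918, 17.417585372924805), 70.55996704101562)
board 0.66 [133.3, 130.8, 148.0, 150.3] 139.3 138.6 192 ((139.20001220703125, 138.39999389648438), (16.994115829467773, 11.627553939819336), 63.43495178222656)
board 0.64 [126.8, 173.3, 162.9, 194.7] 145.2 182.2 586 ((145.23780822753906, 182.35975646972656), (31.91471290588379, 19.43595314025879), 6.34019136428833)
screwdriver 0.8 [336.0, 191.1, 372.9, 228.6] 351.9 212.8 378 ((354.5177001953125, 209.26548767089844), (10.536073684692383, 47.506404876708984), 41.18592834472656)
battery_pack 0.62 [276.1, 188.9, 305.6, 200.7] 288.5 194.1 256 ((289.0055
[... 608 characters left out ...]
176940917969), 27.758541107177734)
jaw 0.73 [212.5, 234.0, 253.5, 254.3] 234.2 240.9 562 ((234.2077178955078, 241.33848571777344), (36.71427917480469, 18.729244232177734), 7.125016689300537)
board 0.81 [201.5, 252.7, 234.4, 274.0] 216.4 265.9 492 ((216.4000244140625, 266.20001220703125), (24.149532318115234, 26.832815170288086), 26.56505012512207)
board 0.69 [142.4, 274.7, 164.0, 287.4] 153.5 281.8 299 ((153.0, 281.5), (13.0, 26.0), 90.0)
board 0.61 [284.4, 246.8, 317.1, 261.0] 300.7 251.1 413 ((301.0, 250.5), (15.0, 32.0), 90.0)
screwdriver 0.73 [285.1, 170.8, 304.3, 186.9] 293.7 175.3 122 ((293.2594299316406, 175.03302001953125), (21.076900482177734, 6.604743480682373), 29.054607391357422)
```

View pics/top0.png

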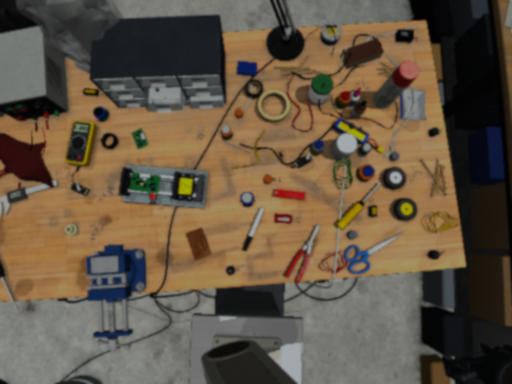

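View pics/side0.png

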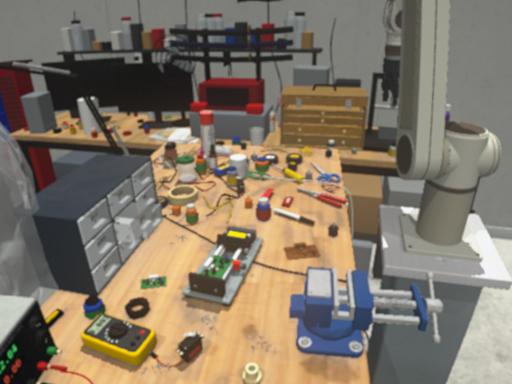

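The top view shows the holder at (163,186), with its yellow plate at (185,186), green board at (146,182) and fixed jaw at the left end. The side view shows the holder at (225,266). Candidates for the board (top view) are the green one on the rails (146,182), the small green one (139,138) and the brown one (198,244). I choose (146,182), because it is the larger green one. I'll check that in a close crop.

Run:
```python
from h import *
out=[]
for n,b in(("top",(112,152,212,214)),("side",(175,215,275,315))):
    c=camera(n);im=c["image"]
    out.append(cv2.resize(im[b[1]:b[3],b[0]:b[2]],None,fx=5.9 if n=="side" else 7.9,fy=5.9 if n=="side" else 7.9,interpolation=cv2.INTER_CUBIC))
    cv2.imwrite(f"pics/crop_{n}.png",out[-1][:,:,::-1])
    hsv=cv2.cvtColor(im,cv2.COLOR_RGB2HSV);m=cv2.inRange(hsv,(22,150,90),(34,255,255))
    m2=np.zeros_like(m);m2[b[1]:b[3],b[0]:b[2]]=m[b[1]:b[3],b[0]:b[2]]
    ys,xs=np.nonzero(m2);uv=(xs.mean(),ys.mean())
    print(n,"plate px",uv,len(xs),xs.min(),xs.max(),ys.min(),ys.max(),atz(c,uv,.05))
    print(cv2.minAreaRect(np.c_[xs,ys].astype(np.float32)))
    if n=="top":
        t=[atz(c,p,0.01) for p in((120,203),(205,207),(123,166),(208,170))];print(np.round(t,4))
    for q in("board_holder","release"):
        r=silhouettes(q,c)
        if not r: continue
        ys,xs=np.nonzero(r[0]["region"]);p=np.array([atz(c,(x,y),.02 if q=="board_holder" else .05)[:2] for x,y in zip(xs,ys)])
        R=cv2.minAreaRect((p*1000).astype(np.float32));print(q,R)
o=get_obs();print(o["eef_pos"],o["tool_rot"],o["ft_force"],o["clock"])
```

```text
top plate px (np.float64(185.11627906976744), np.float64(185.7953488372093)) 215 178 192 178 194 [0.51542007 0.18831743 0.05      ]
((185.07928466796875, 185.78660583496094), (13.141351699829102, 16.343868255615234), 6.340191841125488)
[[0.4644 0.3885 0.01  ]
 [0.4602 0.1343 0.01  ]
 [0.5766 0.3886 0.01  ]
 [0.5711 0.1306 0.01  ]]
board_holder ((519.1717529296875, 261.22003173828125), (258.6319885253906, 117.28826141357422), 86.99361419677734)
release ((515.4573974609375, 186.97329711914062), (36.06119918823242, 46.129051208496094), 86.25941467285156)
side plate px (np.float64(235.9655172413793), np.float64(233.1551724137931)) 116 227 245 215 238 [0.51737724 0.17189346 0.05      ]
((236.56417846679688, 226.53761291503906), (18.226207733154297, 22.150827407836914), 3.814074993133545)
board_holder ((522.2137451171875, 241.52816772460938), (299.02020263671875, 129.09742736816406), 87.10586547851562)
release ((511.9208068847656, 175.56240844726562), (19.872385025024414, 45.839637756347656), 88.65697479248047)
[ 0.13181075 -0.48231421  0.23132429] [9.91118403e-01 1.32982369e-01 6.86358630e-06 1.69046886e-05] [-0.85493453 -0.15039254  0.33475425] 1.1
```

View pics/crop_top.png

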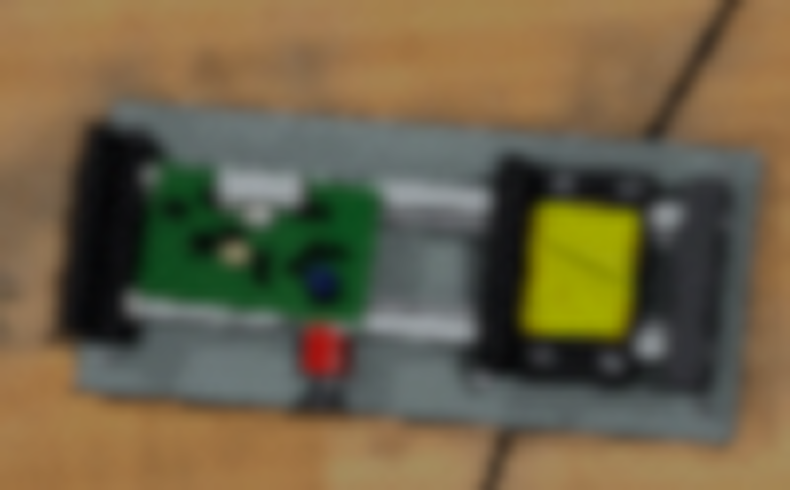

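View pics/crop_side.png

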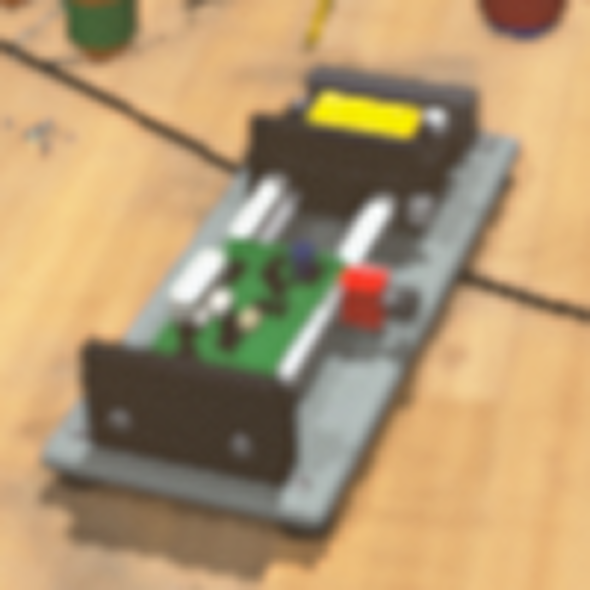

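The crop confirms the choice: the populated green board lies on the rails at (262,240). The yellow plate is at (580,270), the red stop at (325,350), and the fixed jaw is at the left. Next I refine the holder axis and the plate position.

Run:
```python
from h import *
c=camera("top")
f=lambda p,z:atz(c,(112+p[0]/7.9,152+p[1]/7.9),z)
C=np.array([f(p,.008) for p in((115,100),(765,150),(735,440),(78,395))]);print(C.round(4))
for a,b in((1,0),(2,3)):
    d=C[a]-C[b];print(np.linalg.norm(d),np.degrees(np.arctan2(-d[0],-d[1])))
print("width",np.linalg.norm(C[0]-C[3]))
for n,p,z in(("stop",(325,335),.045),("board",(262,240),.042),("upright",(505,265),.064),("plate",(580,270),.05),("bl",(160,165),.042),("br",(382,182),.042),("fj",(105,235),.064)):print(n,f(p,z).round(4))
o=C.mean(0);print("centre",o)
s=camera("side")
for p in((.5155,.1875,.05),):print(proj(c,np.array(p)),proj(s,np.array(p)))
```

```text
[[0.5815 0.3787 0.008 ]
 [0.5686 0.1282 0.008 ]
 [0.4583 0.1343 0.008 ]
 [0.4678 0.3838 0.008 ]]
0.25083056438942214 2.9406731432002853
0.24965831817532325 2.172854354395209
width 0.11378087205712852
stop [0.4887 0.2802 0.045 ]
board [0.5234 0.3068 0.042 ]
upright [0.5133 0.2115 0.064 ]
plate [0.5143 0.1874 0.05  ]
bl [0.5503 0.3469 0.042 ]
br [0.5461 0.2639 0.042 ]
fj [0.5201 0.357  0.064 ]
centre [0.51903892 0.25627886 0.008     ]
[185.40252476 185.77562704] [234.84484816 236.58613799]
```

Request:
drive_tool(
  increments=[
    [[19,33.5,-2],[0,0,-6.3],0],
    [[19,33.5,-2],[0,0,-6.3],0],
    [[19,33.5,-2],[0,0,-6.2],0],
    [[19,33.5,-2],[0,0,0],0],
    [[19,33.5,-2],[0,0,0],0],
    [[19,33.5,-2],[0,0,0],0],
    [[19,33.5,-2],[0,0,0],0],
    [[19,33.5,-2],[0,0,0],0],
  ],
)

```text
clock: 1.87
eef_pos: [0.2843, -0.2127, 0.2155]
tool_rot: [1.0, -0.031, 0.0, 0.0]
ft_force: [0.9, -0.1, 0.4]
grip_width: -0.0001
grasp_force: 0.0
```

Request:
drive_tool(
  increments=[
    [[19,33.5,-2],[0,0,0],0],
    [[19,33.5,-2],[0,0,0],0],
    [[19,33.5,-2],[0,0,0],0],
    [[19,33.5,-2],[0,0,0],0],
    [[19,33.5,-2],[0,0,0],0],
    [[19,33.5,-2],[0,0,0],0],
    [[19,33.5,-2],[0,0,0],0],
    [[19,33.5,-2],[0,0,0],0],
  ],
)

```text
clock: 2.53
eef_pos: [0.4354, 0.0098, 0.1994]
tool_rot: [1.0, -0.001, 0.0, -0.019]
ft_force: [-0.3, -0.5, -0.2]
grip_width: 0.0002
grasp_force: 0.0
```

Request:
drive_tool(
  increments=[
    [[14,31,-8],[0,0,0],0],
    [[14,31,-8],[0,0,0],0],
    [[14,31,-8],[0,0,0],0],
    [[14,31,-8],[0,0,0],0],
    [[14,31,-8],[0,0,0],0],
    [[5,15,-8],[0,0,0],0],
    [[0,0,0],[0,0,0],0],
    [[0,0,0],[0,0,0],0],
  ],
)

```text
clock: 3.2
eef_pos: [0.5138, 0.0902, 0.1506]
tool_rot: [0.997, 0.056, -0.005, -0.053]
ft_force: [-0.3, 0.4, 0.8]
grip_width: -0.0001
grasp_force: 0.0
```

Run:
```python
from h import *
o=get_obs();print(o)
```

```text
{'clock': 3.2, 'joint_pos': array([ 0.11186366,  0.33406626, -0.08765701,  1.15281564,  0.10647274,
        3.14061097]), 'joint_vel': array([-0.01268013, -0.03068118, -0.00423999,  0.005258  , -0.00230711,
        0.00158324]), 'tau': array([ 4.07077800e-01, -3.93801785e+01,  2.39627874e+01, -1.83467260e-01,
        3.85000873e-01, -1.41317387e-04]), 'eef_pos': array([0.51376511, 0.09016889, 0.15063635]), 'tool_rot': array([ 0.99699807,  0.05621333, -0.00481433, -0.05302583]), 'ft_force': array([-0.32321757,  0.36272874,  0.83890787]), 'ft_torque': array([-0.14660677, -0.0223017 ,  0.00209132]), 'grasp_force': 0.0, 'grip_width': -5.0498811638303736e-05}
```

The last joint has hit its range limit. I'll turn the tool about +81° so the fingers close across the rails, which works just as well for this job.

Request:
drive_tool(
  increments=[
    [[0,0,0],[0,0,7],0],
    [[0,0,0],[0,0,7],0],
    [[0,0,0],[0,0,7],0],
    [[0,0,0],[0,0,7],0],
    [[0,0,0],[0,0,7],0],
    [[0,0,0],[0,0,7],0],
    [[0,0,0],[0,0,7],0],
    [[0,0,0],[0,0,7],0],
  ],
)

```text
clock: 3.87
eef_pos: [0.5142, 0.0892, 0.1524]
tool_rot: [0.853, 0.52, -0.028, -0.045]
ft_force: [-0.2, 0.4, -0.2]
grip_width: -0.0001
grasp_force: 0.0
```

Request:
drive_tool(
  increments=[
    [[0,10,0],[0,0,7],0],
    [[0,20,0],[0,0,7],0],
    [[0,20,0],[0,0,7],0],
    [[0,20,0],[0,0,4],0],
    [[0,20,0],[0,0,0],0],
    [[0,0,0],[0,0,0],0],
    [[0,0,0],[0,0,0],0],
  ],
)

```text
clock: 4.45
eef_pos: [0.5143, 0.1802, 0.1522]
tool_rot: [0.721, 0.69, -0.037, -0.038]
ft_force: [-0.6, 0.1, -0.3]
grip_width: 0.0
grasp_force: 0.0
```

```bash
cat >> h.py <<'E'
from scipy.spatial.transform import Rotation as Ro
def corr():
    o=get_obs();R=Ro.from_quat(o["tool_rot"])
    a=np.radians(90-2.9);x=[np.cos(a),np.sin(a),0];z=[0,0,-1];y=np.cross(z,x)
    T=Ro.from_matrix(np.c_[x,y,z])
    print(o["clock"],o["eef_pos"].round(4),"turn needed",np.degrees((T*R.inv()).as_rotvec()).round(2),"F",o["ft_force"].round(2),"q6",o["joint_pos"][5])
E
python3 -c "
from h import *
corr()"
```

```text
4.45 [0.5143 0.1802 0.1522] turn needed [-0.2  -6.1  -0.39] F [-0.64  0.08 -0.29] q6 1.9296920287785877
```

Request:
drive_tool(
  increments=[
    [[1,4,-20],[0,-6.1,0],0],
    [[0,0,-25],[0,0,0],0],
    [[0,0,-25],[0,0,0],0],
    [[0,0,-15],[0,0,0],0],
    [[0,0,0],[0,0,0],0],
    [[0,0,0],[0,0,0],0],
  ],
)

```text
clock: 4.95
eef_pos: [0.5151, 0.1828, 0.0664]
tool_rot: [0.723, 0.691, 0.0, -0.002]
ft_force: [0.8, -0.5, 0.9]
grip_width: 0.0003
grasp_force: 0.0
```

Run:
```python
from h import *
corr()
out=[]
for n,b in(("top",(140,140,220,220)),("side",(190,180,270,260))):
    c=camera(n);im=c["image"]
    out.append(cv2.resize(im[b[1]:b[3],b[0]:b[2]],(400,400),interpolation=cv2.INTER_CUBIC))
cv2.imwrite("pics/near.png",np.hstack(out)[:,:,::-1])
```

```text
4.95 [0.5151 0.1828 0.0664] turn needed [-0.15 -0.13 -0.25] F [ 0.82 -0.46  0.88] q6 1.9561025108620569
```

View pics/near.png

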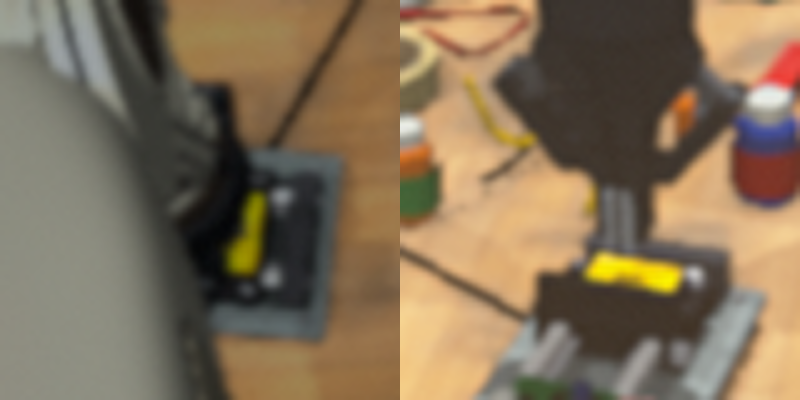

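The tips stand over the plate: side-view tip at about (234,229), plate at about (237,234). Now I go down gently.

Request:
drive_tool(
  increments=[
    [[0,2,-5],[0,0,0],0],
    [[0,0,-4],[0,0,0],0],
    [[0,0,-3],[0,0,0],0],
    [[0,0,-2],[0,0,0],0],
    [[0,0,0],[0,0,0],0],
    [[0,0,0],[0,0,0],0],
  ],
)

```text
clock: 5.55
eef_pos: [0.5156, 0.1864, 0.0522]
tool_rot: [0.723, 0.691, 0.001, -0.002]
ft_force: [-1.0, -0.3, 0.3]
grip_width: -0.0001
grasp_force: 0.0
```

Request:
drive_tool(
  increments=[
    [[0,0,-2],[0,0,0],0],
    [[0,0,-1],[0,0,0],0],
    [[0,0,0],[0,0,0],0],
    [[0,0,0],[0,0,0],0],
  ],
)

```text
clock: 5.88
eef_pos: [0.5161, 0.1865, 0.0501]
tool_rot: [0.723, 0.691, 0.002, -0.001]
ft_force: [-1.0, 0.4, 5.0]
grip_width: 0.0002
grasp_force: 2.3
```

Request:
drive_tool(
  increments=[
    [[0,0,-2],[0,0,0],0],
    [[0,0,-2],[0,0,0],0],
    [[0,0,0],[0,0,0],0],
    [[0,0,0],[0,0,0],0],
  ],
)

```text
clock: 6.22
eef_pos: [0.5162, 0.1865, 0.0465]
tool_rot: [0.723, 0.691, 0.002, -0.001]
ft_force: [-2.6, -0.4, 7.9]
grip_width: 0.0002
grasp_force: 4.1
```

Pressed about 3.5 mm. Now I push along the rails.

Request:
drive_tool(
  increments=[
    [[0.1,2,0],[0,0,0],0],
    [[0.15,3,0],[0,0,0],0],
    [[0.15,3,0],[0,0,0],0],
    [[0.15,3,0],[0,0,0],0],
    [[0,0,0],[0,0,0],0],
  ],
)

```text
clock: 6.63
eef_pos: [0.5168, 0.198, 0.0467]
tool_rot: [0.722, 0.691, 0.002, -0.001]
ft_force: [-1.9, 0.1, 8.4]
grip_width: -0.0002
grasp_force: 4.1
```

Request:
drive_tool(
  increments=[
    [[0.15,3,0],[0,0,0],0],
    [[0.15,3,0],[0,0,0],0],
    [[0.15,3,0],[0,0,0],0],
    [[0,0,0],[0,0,0],0],
  ],
)

```text
clock: 6.97
eef_pos: [0.5172, 0.2071, 0.0467]
tool_rot: [0.722, 0.691, 0.002, -0.001]
ft_force: [-1.1, -0.6, 8.0]
grip_width: 0.0002
grasp_force: 4.1
```

Request:
drive_tool(
  increments=[
    [[0.2,4,0],[0,0,0],0],
    [[0.2,4,0],[0,0,0],0],
    [[0.2,4,0],[0,0,0],0],
    [[0.2,4,0],[0,0,0],0],
    [[0.2,4,0],[0,0,0],0],
    [[0,0,0],[0,0,0],0],
  ],
)

```text
clock: 7.47
eef_pos: [0.5183, 0.2274, 0.0467]
tool_rot: [0.722, 0.692, 0.002, -0.001]
ft_force: [-2.1, 0.9, 7.9]
grip_width: -0.0002
grasp_force: 4.1
```

Run:
```python
from h import *
corr()
c=camera("side");im=c["image"]
cv2.imwrite("pics/mid.png",cv2.resize(im[220:310,175:275],(660,594),interpolation=cv2.INTER_CUBIC)[:,:,::-1])
```

```text
7.4667 [0.5183 0.2274 0.0467] turn needed [-0.29  0.06 -0.41] F [-2.14  0.88  7.91] q6 2.025396764131724
```

View pics/mid.png

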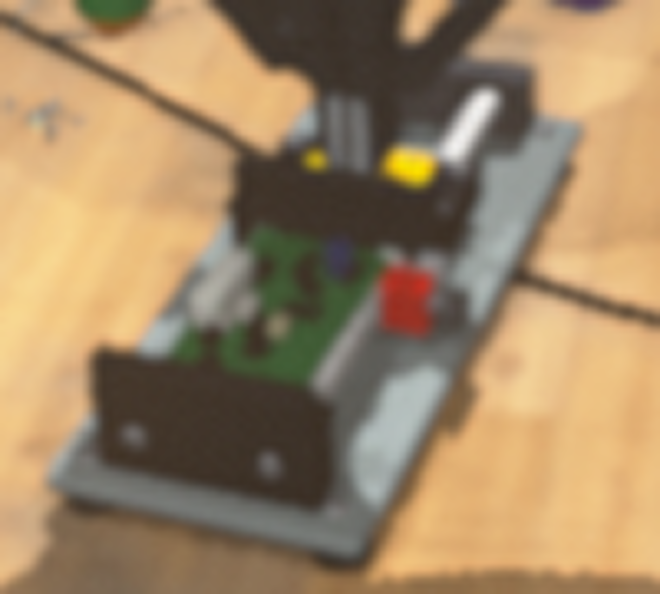

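The jaw upright at (350,200) has moved well along, with the red stop at (405,300) still a little ahead and the board lying in order. I keep pushing until the force along y shows the stop.

Request:
drive_tool(
  increments=[
    [[0.2,4,0],[0,0,0],0],
    [[0.2,4,0],[0,0,0],0],
    [[0.2,4,0],[0,0,0],0],
    [[0.15,3,0],[0,0,0],0],
    [[0.1,2,0],[0,0,0],0],
    [[0,0,0],[0,0,0],0],
  ],
)

```text
clock: 8.02
eef_pos: [0.5194, 0.2418, 0.0465]
tool_rot: [0.723, 0.691, 0.001, 0.0]
ft_force: [-0.5, -5.2, 8.5]
grip_width: -0.0001
grasp_force: 4.1
```

Request:
drive_tool(
  increments=[
    [[0.1,2,0],[0,0,0],0],
    [[0.1,2,0],[0,0,0],0],
    [[0,0,0],[0,0,0],0],
  ],
)

```text
clock: 8.27
eef_pos: [0.5196, 0.2455, 0.0465]
tool_rot: [0.723, 0.691, 0.0, 0.001]
ft_force: [-0.5, -6.5, 8.6]
grip_width: 0.0001
grasp_force: 4.1
```

Request:
drive_tool(
  increments=[
    [[0.1,2,0],[0,0,0],0],
    [[0.1,2,0],[0,0,0],0],
    [[0,0,0],[0,0,0],0],
  ],
)

```text
clock: 8.52
eef_pos: [0.5197, 0.246, 0.0465]
tool_rot: [0.724, 0.69, -0.002, 0.003]
ft_force: [-0.1, -14.5, 11.8]
grip_width: 0.0004
grasp_force: 8.9
```

Run:
```python
from h import *
corr()
c=camera("side");im=c["image"]
cv2.imwrite("pics/end.png",cv2.resize(im[220:310,175:275],(660,594),interpolation=cv2.INTER_CUBIC)[:,:,::-1])
```

```text
8.5167 [0.5197 0.246  0.0465] turn needed [ 0.41  0.08 -0.17] F [ -0.09 -14.53  11.8 ] q6 2.0642706948573433
```

View pics/end.png

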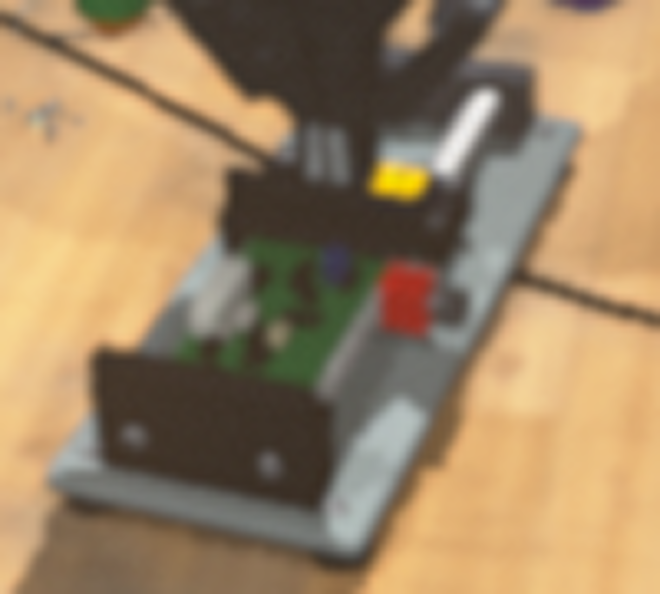

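The jaw upright is now at (340,210), right by the red stop at (405,265), and the y force has jumped to 14.5 N. I'll measure the travel from the upright's top-left corner before and after.

Run:
```python
from h import *
c=camera("side")
a=cv2.cvtColor(cv2.imread("pics/side0.png"),cv2.COLOR_BGR2RGB)
p0=(175+252/5.9,215+116/5.9);p1=(175+228/6.6,220+172/6.6);pm=(175+243/6.6,220+156/6.6)
for p in(p0,pm,p1):print(p,atz(c,p,.064).round(4))
# stop rear top edge vs expected
print("stop", atz(c,(175+410/6.6,220+265/6.6),.045))
# template match of warped rectified plane z=.064 for accurate shift
def rect(im,z=.055):
    g=np.array([[proj(c,np.array([.46+.12*i/240,.15+.25*j/500,z])) for i in range(240)] for j in range(500)],np.float32)
    return cv2.remap(im,g[:,:,0],g[:,:,1],cv2.INTER_CUBIC)
A=rect(a);B=rect(c["image"])
cv2.imwrite("pics/rect.png",np.hstack([A,B])[:,:,::-1])
```

```text
(217.71186440677965, 234.66101694915255) [0.5522 0.209  0.064 ]
(211.8181818181818, 243.63636363636363) [0.5528 0.2487 0.064 ]
(209.54545454545456, 246.06060606060606) [0.5546 0.2593 0.064 ]
stop [0.48401179 0.27206772 0.045     ]
```

View pics/rect.png

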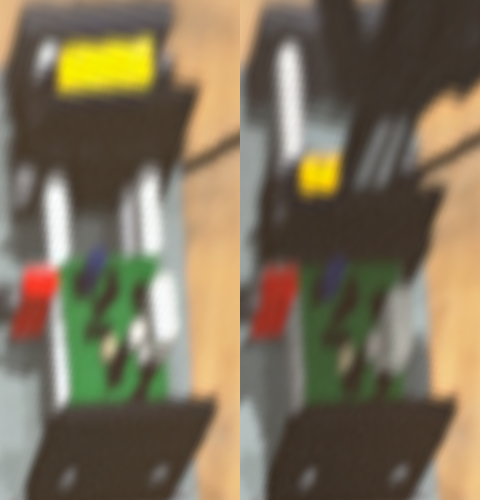

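The upright travelled about 50 mm. The board's rear end is now under the lip and the front face reaches the stop, so the jaw apparently started about 10 mm in. A slightly firmer push should confirm the hard end.

Request:
drive_tool(
  increments=[
    [[0.1,2,-0.5],[0,0,0],0],
    [[0.1,2,0],[0,0,0],0],
    [[0,0,0],[0,0,0],0],
    [[0,0,0],[0,0,0],0],
  ],
)

```text
clock: 8.95
eef_pos: [0.5196, 0.2461, 0.0465]
tool_rot: [0.725, 0.689, -0.004, 0.005]
ft_force: [-2.1, -25.3, 17.8]
grip_width: 0.0002
grasp_force: 14.4
```

It is a hard end: 25 N gave 0.1 mm. I'll ease the push without reversing it, lift so the brake grips, then back away.

Request:
drive_tool(
  increments=[
    [[0,-2,0],[0,0,0],0],
    [[0,-2,0.5],[0,0,0],0],
    [[0,0,2],[0,0,0],0],
    [[0,0,2],[0,0,0],0],
    [[0,0,2],[0,0,0],0],
    [[0,0,2],[0,0,0],0],
    [[0,0,0],[0,0,0],0],
  ],
)

```text
clock: 9.53
eef_pos: [0.5183, 0.2461, 0.0514]
tool_rot: [0.724, 0.69, -0.003, 0.001]
ft_force: [1.5, -10.2, -2.2]
grip_width: -0.0001
grasp_force: 5.5
```

Request:
drive_tool(
  increments=[
    [[0,-3,1],[0,0,0],0],
    [[0,-4,3],[0,0,0],0],
    [[0,-4,10],[0,0,0],0],
    [[0,-4,25],[0,0,0],0],
    [[0,-10,30],[0,0,0],0],
    [[-10,-30,30],[0,0,0],0],
    [[-10,-38,20],[0,0,0],0],
    [[-10,-38,10],[0,0,0],0],
  ],
)

```text
clock: 10.2
eef_pos: [0.492, 0.1242, 0.1844]
tool_rot: [0.722, 0.692, 0.005, 0.0]
ft_force: [2.1, -1.2, 0.6]
grip_width: -0.0001
grasp_force: 0.0
```

Request:
drive_tool(
  increments=[
    [[-10,-38,5],[0,0,0],0],
    [[-10,-38,5],[0,0,0],0],
    [[-10,-38,0],[0,0,0],0],
    [[-10,-38,0],[0,0,0],0],
    [[-10,-38,0],[0,0,0],0],
    [[0,0,0],[0,0,0],0],
  ],
)

```text
clock: 10.7
eef_pos: [0.4388, -0.0716, 0.1915]
tool_rot: [0.725, 0.688, 0.001, 0.0]
ft_force: [-1.1, 0.5, -0.2]
grip_width: -0.0001
grasp_force: 0.0
```

Run:
```python
from h import *
corr()
out=[]
for n,b in(("top",(112,152,212,227)),("side",(175,220,275,295))):
    c=camera(n);out.append(cv2.resize(c["image"][b[1]:b[3],b[0]:b[2]],(396,297),interpolation=cv2.INTER_CUBIC))
    if n=="top":
        top=c
        for r in silhouettes("board",c)[:3]:
            ys,xs=np.nonzero(r["region"]);print(r["conf"],cv2.minAreaRect((1000*np.array([atz(c,(x,y),.042)[:2] for x,y in zip(xs,ys)])).astype(np.float32)))
        for r in silhouettes("release",c)[:1]:
            ys,xs=np.nonzero(r["region"]);print("plate",cv2.minAreaRect((1000*np.array([atz(c,(x,y),.05)[:2] for x,y in zip(xs,ys)])).astype(np.float32)))
cv2.imwrite("pics/final.png",cv2.resize(np.hstack(out),None,fx=1,fy=1)[:,:,::-1])
```

```text
10.7 [ 0.4388 -0.0716  0.1915] turn needed [-0.06  0.06  0.1 ] F [-1.11  0.47 -0.17] q6 1.4605888993962954
0.96 ((522.7149658203125, 315.8106384277344), (79.54910278320312, 52.393341064453125), 86.36687469482422)
0.64 ((654.7969360351562, 333.7391662597656), (52.93901824951172, 35.39418411254883), 28.89781951904297)
0.56 ((353.6196594238281, 144.23345947265625), (80.78772735595703, 48.248329162597656), 24.48088836669922)
plate ((519.3538818359375, 236.50347900390625), (46.36101150512695, 37.49165344238281), 1.6399128437042236)
```

View pics/final.png

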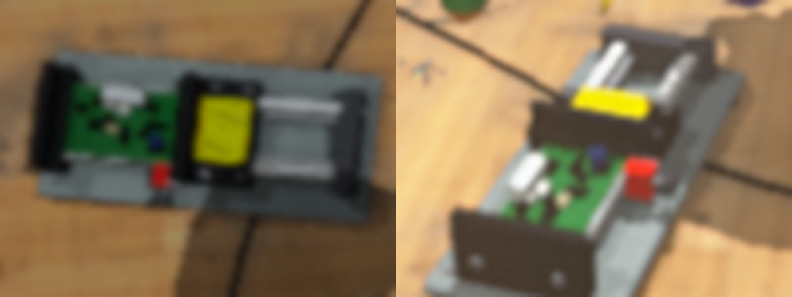

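The board is square (86.4° against the holder's 87°). Its visible length is 79.5 mm, which equals 85 mm minus two 3 mm lips, so both ends are under the lips. One last check of the gap between jaw and red stop, in numbers.

Run:
```python
from h import *
for n in("top","side"):
    c=camera(n);im=c["image"]
    hsv=cv2.cvtColor(im,cv2.COLOR_RGB2HSV);m=(cv2.inRange(hsv,(0,150,60),(8,255,255))|cv2.inRange(hsv,(172,150,60),(180,255,255)))
    b=(112,152,212,227) if n=="top" else (175,220,275,310)
    ys,xs=np.nonzero(m[b[1]:b[3],b[0]:b[2]]);xs=xs+b[0];ys=ys+b[1]
    P=np.array([atz(c,(x,y),.045) for x,y in zip(xs,ys)]);print(n,"red",len(xs),P.min(0).round(4),P.max(0).round(4))
    # intensity along holder lines, z=0.045 and .064
    for lx,z in((-.036,.045),(-.030,.064),(0,.064)):
        row=[]
        for y in np.arange(.235,.300,.002):
            x=.519+lx+.05*(y-.256);u=proj(c,np.array([x,y,z]));row.append(tuple(int(v) for v in cv2.getRectSubPix(im,(1,1),(float(u[0]),float(u[1])))[0,0]))
        print(n,lx,z,[f"{int(1000*y)}:{r[0]},{r[1]}" for y,r in zip(np.arange(.235,.300,.002),row)])
```

```text
top red 24 [0.4781 0.2774 0.045 ] [0.4927 0.2891 0.045 ]
top -0.036 0.045 ['235:12,13', '237:11,13', '239:12,12', '241:13,13', '243:15,16', '245:23,24', '247:33,34', '249:41,42', '251:44,45', '253:38,39', '255:30,31', '257:21,23', '259:16,18', '261:13,14', '263:11,12', '265:14,15', '267:17,17', '269:20,20', '271:28,24', '273:45,28', '275:69,32', '277:100,34', '279:125,29', '281:144,24', '283:153,19', '285:145,21', '287:128,27', '289:102,38', '291:82,54', '293:75,71', '295:80,86', '297:84,94', '299:87,97']
top -0.03 0.064 ['235:24,23', '237:26,25', '239:28,28', '241:32,31', '243:39,39', '245:44,43', '247:44,44', '249:37,37', '251:27,27', '253:19,18', '255:11,11', '257:8,8', '259:8,9', '261:12,12', '263:15,15', '265:21,19', '267:29,23', '269:49,32', '271:73,41', '273:94,48', '275:109,52', '277:115,54', '279:113,55', '281:104,57', '283:84,63', '285:68,67', '287:57,70', '289:54,72', '291:54,73', '293:54,73', '295:54,72', '297:55,73', '299:59,75']
top 0 0.064 ['235:150,152', '237:151,154', '239:153,156', '241:154,158', '243:154,159', '245:154,156', '247:147,146', '249:133,128', '251:106,9
[... 1081 characters left out ...]
74,64', '267:70,60', '269:68,58', '271:68,57', '273:68,57', '275:68,57', '277:68,57', '279:68,57', '281:69,58', '283:71,60', '285:71,60', '287:70,60', '289:69,61', '291:68,62', '293:67,70', '295:67,79', '297:70,91', '299:70,101']
side 0 0.064 ['235:228,215', '237:240,228', '239:245,233', '241:246,235', '243:247,237', '245:247,238', '247:247,237', '249:245,235', '251:240,228', '253:222,206', '255:197,179', '257:154,140', '259:114,104', '261:92,82', '263:74,64', '265:72,61', '267:71,59', '269:70,59', '271:71,59', '273:71,59', '275:71,60', '277:71,60', '279:72,60', '281:72,60', '283:73,61', '285:73,61', '287:73,62', '289:72,65', '291:71,68', '293:71,77', '295:72,88', '297:73,104', '299:73,118']
```

The jaw's dark body runs straight into the red stop with no base showing between them, and the front face and stop edge both lie at about 0.27 m. I'm handing it in.

```bash
python3 -c "
from workcell import *
print(job_done())"
```

```text
the job is handed in; nothing more can be done
None
```

I handed the job in without a verdict coming back: the jaw is hard against the red stop, the release plate has been let go, and the camera shows the board square with an end under each lip.

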